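# Take a guard comb off the display peg and stand it in the caddy

### The arm

A 6-joint arm with a two-finger parallel gripper is mounted at the origin on the work surface. World frame = base frame: x ahead of the robot, y to its left, z up, the work surface at z = 0. Lengths are in mm, angles in rad, forces in N, time in s.
With the tool pointing down it reaches from about 250 to 775 mm from the base axis. Payload 4 kg.
Tool frame: the origin (TCP) lies at the very end of the fingers, on their centre line; the grasp point (between the pads) lies manip.hold_point_z behind it (manip.hold_point_z is the distance from the TCP to the grasp point, in mm); x points along the fingers, y is the direction in which the jaws open and shut, and the axes are right-handed (so a half turn about x gives the same grasp; the last joint's range is limited). The gripper opens to 94 mm and grips with 3 to 60 N. Pads are 16 mm wide; open, the fingers measure 119 mm over their backs; the gripper's body (75 mm by 177 mm) begins 78 mm behind the grasp point.
Start: joints at [-0.103, 0.087, 1.371, -0, 1.684, -0.103], TCP at [550.018, -0.007, 205.506] pointing down, gripper open.
Joint ranges: [-3.1, 3.1], [-0.76, 2.03], [0.27, 2.55], [-1.08, 4.22], [0.17, 2.65], [-2.57, 2.57]. Speed limits (rad/s): [2.79, 2.79, 3.14, 3.14, 3.14, 3.14].

### API

Orientations are given as [roll, pitch, yaw] about the fixed x, y, z axes, in that order (R = Rz(yaw) Ry(pitch) Rx(roll)).
In Python, from station import manip, camera, find_in gives the robot as it stands. Calls block until the motion is done:
- manip.move_to(position, orientation): joint-space move of the TCP to a pose.
- manip.move_linear(position, orientation=None, rate=150): straight line of the TCP; orientation=None keeps the orientation; rate is the mean speed in mm/s.
- manip.movej(angles): joint-space move.
- manip.command_gripper(opening, effort=None): finger opening in mm; effort is the grip in N (None keeps the last); returns when the fingers have stopped.
- manip.pause(seconds).
- manip.ik(position, orientation): joint angles nearest the present ones, or None.
- manip.get_obs(): the state.
- camera(name): name is "scene" or "side" or "wrist"; returns a dict with "pixels" (384x512x3 uint8, blue, green, red), "range_z" (384x512 float32, mm along the optical axis (not along the pixel's ray), 0 where there is no reading), "camera_matrix" (3x3 intrinsics, pixels), "R" (3x3) and "t" (3): a world point X has camera coordinates R X + t; the wrist camera has in their place "T_tool_cam" (4x4, takes a point from camera to tool coordinates, whose origin is the TCP and whose axes are the tool frame's). Camera axes: x right, y down, z forward; pixel columns grow to the right and rows downward; lengths in mm; the calibration is good to about 2 mm. The wrist camera is an equidistant fisheye: a pixel r from the principal point sees the ray r / f radians off the axis. A picture is of the moment at which its call begins: read the wrist's pose just before it.
A pose or a line that the arm cannot do raises manip.Unreachable and nothing moves.
- manip.job_done(): hands the job in, once; it reports no verdict.
Trained networks look in the newest picture that a camera, given by its name, has taken for a name from the list of things; names that differ only in an ending like _2 or _b are one class to them, and where a whole thing is asked for, a point or a joint stands for the part that bears it (a point fixed in the world has none). Each returns a list of dicts, best first, with "confidence" (0 to 1); they miss things now and then, are a little off and sometimes report something else, mostly with a low value. They report only what shows in the picture. A call takes as long as a camera call. They do not tell look-alikes from the thing itself.
- find_in(query, camera): "location" ([x, y, z] in mm, in world coordinates, good to about 4 mm: the middle of the surface that is visible of it).
The state is a dict: "time": time; "joint_pos": joint angles; "joint_velocities": joint speeds; "joint_efforts": joint torques, N m; "ee_pos": TCP position; "ee_rot": TCP orientation; "force": force on the tool from outside, world axes, zero at the start; "moment": the same for the moment, N m; "opening": finger opening in mm.
Only numpy, scipy, OpenCV 4.12 (cv2) and the standard library are available. Lean on these libraries where they do the work, as an engineer would, in place of code of your own. Each camera call takes 0.05 s, during which the arm holds its last target.

### The job

Take the hang card with the purple guard comb off the display peg: slide it along the peg and lift it over the peg's upturned tip, gently, feeling your way so that you never force or bend the thin peg, which is already bent a little up or down and to one side. Keep the card upright all the while and lower it, comb down, into the wooden caddy until the comb stands on its floor, let go only then, and leave the other things on the table alone.

Things in the scene. Friction and masses are not known exactly. Their poses are not given: they have to be found in the camera images.
- stand: Wooden display stand, fixed to the table: base 180 x 100 x 12 mm, upright post 50 mm wide, 174 mm high. Origin on the table under the peg's root (front face of the post); x points from the peg's tip back to the post, y sideways, z up. A round steel peg 5 mm thick juts from the post to -x. It is rigid but thin: neither card nor robot may load stand or peg with more than 10 N
- peg_root (a point): Where the peg's axis leaves the post, 160 mm above the table; axes as the stand's. From here the peg's first 30 mm run level to -x
- peg_bend (a point): Point of the peg's axis 30 mm from the post, where it is bent; axes as the stand's. From here 85 mm run straight towards -x, sloping anywhere from 7 degrees down to 13 degrees up and veering up to 8 degrees to either side (differs every time, not reported); then the last 20 mm turn up by a further 30 degrees and end in a round tip, 129 to 135 mm from the post
- card_grip (a point): Middle of the purple grip rib that tops the hang card; the rib is 10 mm thick (card's x), 44 mm wide (y), 22 mm high, its top the card's top. Axes: x the card's thickness (at the start along the peg), y its width, z up. The card is rigid, 140 mm high, about 60 g, and hangs by its slot on the peg's level part, 12 to 20 mm from the post
- card_slot (a point): Middle of the upper edge of the card's slot (43 mm below card_grip), in the middle of the board's thickness. The slot is 14 mm wide, 13 mm high (from this point down), through a 4 mm thick, 56 mm wide white board. While the card hangs, this edge rests on the peg
- card_foot (a point): Middle of the underside of the purple guard comb clipped over the card's lower end, 129 mm below card_grip. The comb is 20 mm thick (x), 50 mm wide (y), 45 mm high
- caddy_in (a point): Middle of the inner floor of the small open wooden caddy, fixed to the table. Inside it is 26 mm along its x and 80 mm along its y; the walls are 5 mm thick and their rim is 66 mm above the table. The card goes in upright, its width along the caddy's y, either way round
- canister: Clear glass canister with steel knob lid, 88 mm across, 124 mm high, loose; origin under its centre. Leave alone
- clipper: White hair clipper lying flat, about 150 x 44 x 39 mm (long along its x), loose; origin under its centre. Leave alone
- dish: Round white ceramic dish with guard clips, 88 mm across, 22 mm high, loose; origin under its centre. Leave alone
- brush: Steel neck brush lying flat, about 145 x 50 x 22 mm (long along its x), loose; origin on the table, near the ferrule. Leave alone
There are look-alikes about, which are no part of the job. What is shaped like the part that bears card_grip but green or yellow is not meant.

How it is judged (in metres and radians):
On the way, in this order (a step that is already met when the one before it is completed fails the run):
1. the held card is off the peg, its slot farther from the peg's root than the tip reaches (distance between card_slot and peg_root above 0.15 m and contact force between the fingers and card above 0.5 N), for 0.1 s.
2. the comb stands on the caddy's floor, the card upright and still held (z of card_foot in the frame of caddy_in between -0.004 and 0.008 m and horizontal distance between card_foot and caddy_in below 0.022 m and angle between card_grip's own z axis and vertical below 0.2 rad and contact force between the fingers and card above 0.5 N), for 0.05 s.
At the end, for the whole second after the job is handed in: The card stands in the caddy, comb down and at rest: the middle of the comb's underside within 8 mm of the inner floor in height and within 22 mm of its middle, the card leaning less than 0.2 rad; it is released (z of card_foot in the frame of caddy_in between -0.004 and 0.008 m and horizontal distance between card_foot and caddy_in below 0.022 m and angle between card_grip's own z axis and vertical below 0.2 rad and linear speed of card below 0.02 m/s and contact force between the fingers and card below 0.05 N); the robot touches nothing.
It fails at once if the display stand or its peg is loaded with more than 10 N (contact force between stand and anything else above 10 N).
It fails at once if the card is let swing or lean from upright (over 0.2 rad, 11 degrees) (angle between card_grip's own z axis and vertical above 0.2 rad).
It fails at once if the canister, clipper, dish or brush is pushed away (over 20 mm) or the canister or dish knocked over (distance of any of canister, clipper, dish, brush from where it was at the start of the episode above 0.02 m or angle between any of canister, dish's own z axis and vertical above 0.35 rad).
It also fails if it takes over 64 s, if anything falls off the work surface, if the arm or the gripper's body presses on something with over 40 N, if the wrist force passes 120 N, or if a joint passes its speed limit or range.

## Working session

There is one attempt and no reset: what is moved stays moved. The work goes in short steps, each a Python script; the robot and the scene stay as the last script left them, time stands still between calls to the robot, and variables do not carry over. Pictures are saved under pics/ and viewed, and the job is handed in when it is done.

```bash
ls; mkdir -p pics
python3 - <<'E'
from station import manip, camera, find_in
import cv2
print(manip.get_obs(), manip.hold_point_z)
for n in ["scene","side","wrist"]:
    c=camera(n); cv2.imwrite(f"pics/{n}0.png",c["pixels"])
    print(n,c["camera_matrix"],c.get("R"),c.get("t"),c.get("T_tool_cam"))
    for q in ["card_grip","card_slot","card_foot","caddy_in","peg_root","peg_bend","stand","canister","clipper","dish","brush"]:
        r=find_in(q,n)
        print(q,[( [round(float(v)) for v in d["location"]],round(d["confidence"],2)) for d in r[:4]])
print(manip.get_obs()["time"])
E
```

```text
pics
{'time': 0.0, 'joint_pos': array([-1.03078555e-01,  8.79433141e-02,  1.37224704e+00, -1.92654516e-05,
        1.68358985e+00, -1.03109696e-01]), 'joint_velocities': array([ 0.00213037, -0.00098308, -0.00078801, -0.00034222, -0.00172508,
        0.00026451]), 'joint_efforts': array([ 1.28542815e-03, -3.40182602e+01, -3.02423716e+01,  7.18220207e-02,
        3.29729996e-02, -1.13141955e-04]), 'ee_pos': array([5.49452189e+02, 5.70960051e-02, 2.04314226e+02]), 'ee_rot': array([-1.6651532 ,  1.56860869,  3.04726477]), 'force': array([-0.73755595, -0.2052145 , -0.0139272 ]), 'moment': array([0.0119175, 0.0142901, 0.0110335]), 'opening': 94.23734188925195} 18.8
scene [[390.92548742   0.         248.89937003]
 [  0.         390.92548742 197.09095499]
 [  0.           0.           1.        ]] [[-0.59836382  0.80115386 -0.01064062]
 [ 0.4488332   0.32416322 -0.83274664]
 [-0.66370889 -0.50306132 -0.553552  ]] [ 351.98550909 -143.6601006  1462.83600974] None
card_grip [([556, 4, 65], 0.88), ([711, -142, 81], 0.67), ([693, -250, 69], 0.6), ([416, -7, 16], 0.34)]
card_slot [([581, -136, 166
[... 1604 characters left out ...]
 [ 9.99999340e-01  1.10921248e-03  2.99984293e-04 -1.22654980e-01]
 [-1.14884040e-03  9.60009466e-01  2.79965186e-01 -8.12930665e+01]
 [ 0.00000000e+00  0.00000000e+00  0.00000000e+00  1.00000000e+00]]
card_grip [([573, -126, 129], 0.97), ([685, -252, 58], 0.71), ([545, 3, 102], 0.7)]
card_slot [([578, -129, 129], 0.8), ([686, -252, 57], 0.71), ([545, 3, 100], 0.71)]
card_foot [([575, -128, 124], 0.97), ([686, -248, 61], 0.92), ([546, 6, 100], 0.64)]
caddy_in [([659, 190, 38], 0.79)]
peg_root [([545, -136, 13], 0.96)]
peg_bend [([544, -135, 13], 0.84)]
stand [([546, -136, 13], 0.81)]
canister [([754, -6, 108], 0.84)]
clipper []
dish [([419, -1, 16], 0.86)]
brush [([500, -366, 10], 0.43)]
1.8
```

View pics/scene0.png

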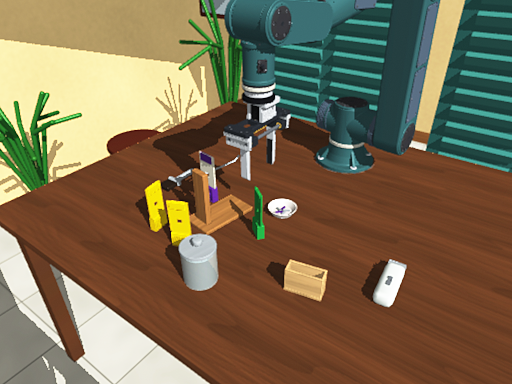

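View pics/side0.png

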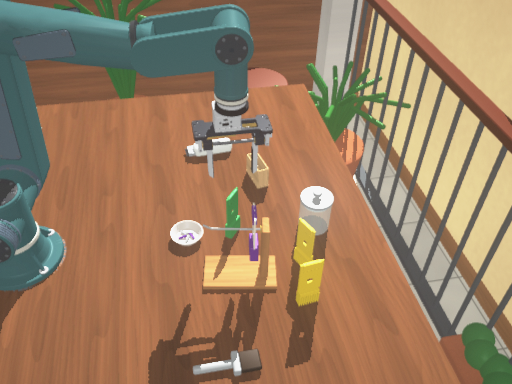

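View pics/wrist0.png

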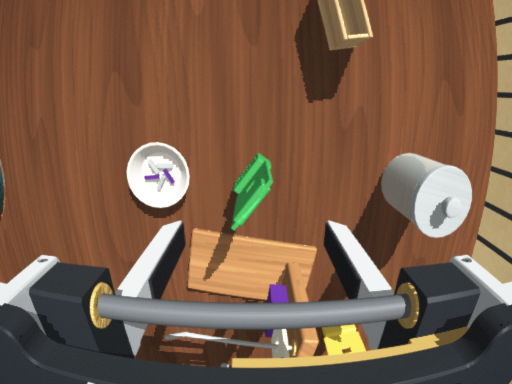

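The target is the purple-topped card on the stand's peg, at scene (208,170), side (254,235) and wrist (278,310). These could be taken for it:
- green card: scene (259,212), side (232,213)
- two yellow cards: scene (155,205) and (178,220), side (305,243) and (310,282)

I choose the purple card. Next I'll check it with a close crop and measure it from depth.

```bash
cat > h.py <<'E'
from station import manip, camera, find_in
import numpy as np, cv2
def cloud(c, box=None):
    d=c["range_z"]; K=c["camera_matrix"]; h,w=d.shape
    v,u=np.mgrid[:h,:w]; 
    P=np.stack([(u-K[0,2])/K[0,0]*d,(v-K[1,2])/K[1,1]*d,d],-1)
    W=(P-c["t"])@c["R"]
    W[d<=0]=np.nan
    return W
def proj(c,X):
    x=np.atleast_2d(X)@c["R"].T+c["t"]; K=c["camera_matrix"]
    return x[:,:2]/x[:,2:]*[K[0,0],K[1,1]]+K[:2,2]
E
python3 - <<'E'
from h import *
for n,(x0,y0,x1,y1) in {"scene":(140,130,290,310),"side":(170,160,330,310)}.items():
    c=camera(n); np.savez(f"{n}0.npz",**c)
    cr=c["pixels"][y0:y1,x0:x1]
    cv2.imwrite(f"pics/{n}0crop.png",cv2.resize(cr,None,fx=4 if n!="scene" else 3.3,fy=4 if n!="scene" else 3.3,interpolation=cv2.INTER_CUBIC)[:600,:800])
    W=cloud(c); hsv=cv2.cvtColor(c["pixels"],cv2.COLOR_BGR2HSV)
    m=(hsv[...,0]>120)&(hsv[...,0]<150)&(hsv[...,1]>120)
    m&=np.isfinite(W[...,0])
    m&=(W[...,1]<-60)
    P=W[m]
    for lo,hi in((40,130),(130,160),(160,240)):
        Q=P[(P[:,2]>lo)&(P[:,2]<hi)]
        if len(Q): print(n,lo,len(Q),Q.min(0).round(),np.median(Q,0).round(),Q.max(0).round())
E
```

```text
scene 40 112 [ 570. -146.   74.] [ 582. -127.   99.] [ 590. -123.  122.]
scene 160 66 [ 576. -166.  198.] [ 581. -147.  208.] [ 585. -129.  216.]
side 40 12 [ 566. -178.   79.] [ 569. -176.  106.] [ 578. -134.  125.]
side 160 1 [ 577. -171.  216.] [ 577. -171.  216.] [ 577. -171.  216.]
```

```bash
ls -la pics
```

```text
total 1604
drwxr-xr-x 2 agent agent   4096 Dec  6 10:34 .
drwxr-xr-x 3 agent agent   4096 Dec  6 10:34 ..
-rw-r--r-- 1 agent agent 291932 Dec  6 10:33 scene0.png
-rw-r--r-- 1 agent agent 347010 Dec  6 10:34 scene0crop.png
-rw-r--r-- 1 agent agent 299824 Dec  6 10:33 side0.png
-rw-r--r-- 1 agent agent 389951 Dec  6 10:34 side0crop.png
-rw-r--r-- 1 agent agent 293421 Dec  6 10:33 wrist0.png
```

View pics/scene0crop.png

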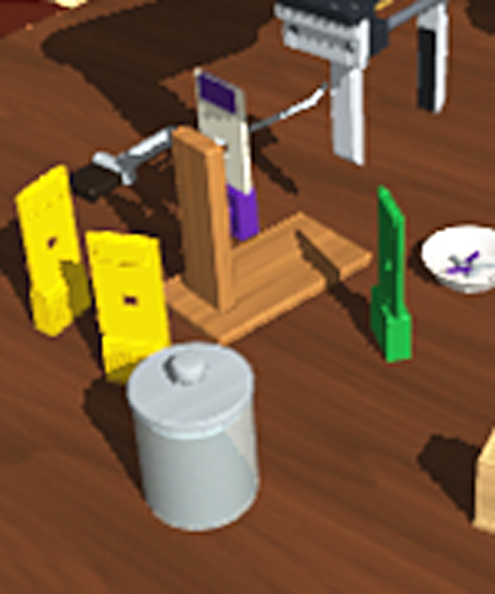

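View pics/side0crop.png

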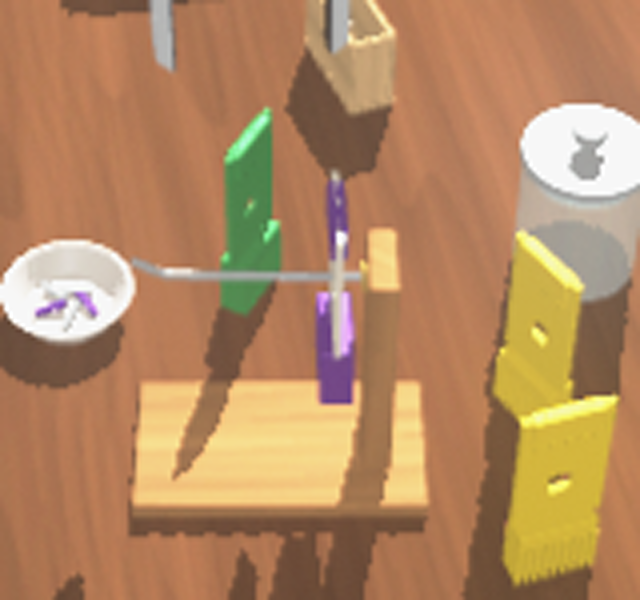

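The purple card is confirmed: it has a purple rib and comb and hangs on the peg. Next I'll fit the stand, the peg and the caddy from depth.

Run:
```python
from h import *
for n in ["scene","side"]:
    c=dict(np.load(f"{n}0.npz")); W=cloud(c); hsv=cv2.cvtColor(c["pixels"],cv2.COLOR_BGR2HSV)
    f=np.isfinite(W[...,0])
    # base top
    m=f&(abs(W[...,2]-12)<4)&(W[...,0]>440)&(W[...,0]<680)&(W[...,1]>-220)&(W[...,1]<-60)&(hsv[...,2]>130 if n=="side" else hsv[...,2]>100)
    P=W[m]
    r=cv2.minAreaRect(P[:,:2].astype(np.float32)); print(n,"base",len(P),r,cv2.boxPoints(r).round().tolist(),P[:,2].mean())
    m=f&(W[...,2]>30)&(W[...,0]>585)&(W[...,0]<640)&(W[...,1]>-200)&(W[...,1]<-90)
    P=W[m]; print("post",len(P),np.percentile(P,[1,50,99],axis=0).round(1).tolist())
    T=P[P[:,2]>171]; 
    if len(T)>4:
        r=cv2.minAreaRect(T[:,:2].astype(np.float32)); print(" top",len(T),r,cv2.boxPoints(r).round(1).tolist(),np.median(T,0))
    # peg
    m=f&(W[...,2]>130)&(W[...,2]<215)&(W[...,0]>440)&(W[...,0]<575)&(W[...,1]>-200)&(W[...,1]<-100)&(hsv[...,1]<70)
    vs,us=np.nonzero(m)
    P=W[m]; o=np.argsort(us); 
    for i in o[::max(1,len(o)//40)]: print("  ",us[i],vs[i],P[i].round(1))
    # caddy
    m=f&(W[...,2]>60)&(W[...,2]<72)&(W[...,0]>600)&(W[...,0]<740)&(W[...,1]>120)&(W[...,1]<280)
    P=W[m]; r=cv2.minAreaRect(P[:,:2].astype(np.float32)); print("caddy rim",len(P),r,cv2.boxPoints(r).round().tolist(),P[:,2].max())
```

```text
scene base 910 ((545.2536010742188, -142.60760498046875), (102.19175720214844, 182.1197509765625), 81.28382110595703) [[448.0, -179.0], [628.0, -207.0], [643.0, -106.0], [463.0, -78.0]] 10.716320478679084
post 742 [[586.0, -178.3, 32.1], [609.2, -142.2, 109.2], [615.0, -126.5, 173.5]]
 top 56 ((602.9987182617188, -153.56317138671875), (46.86778259277344, 19.102792739868164), 82.51592254638672) [[590.5, -175.60000610351562], [609.4000244140625, -178.0], [615.5, -131.60000610351562], [596.5999755859375, -129.10000610351562]] [ 602.61428462 -151.26998897  172.5648637 ]
   199 151 [ 569.  -180.   213.8]
   199 155 [ 573.8 -176.5  204.8]
   199 156 [ 574.5 -176.2  202.1]
   200 161 [ 573.6 -175.   186.8]
   200 164 [ 574.7 -174.9  178. ]
   200 163 [ 571.8 -177.5  179. ]
   200 168 [ 573.6 -177.4  164.1]
   201 164 [ 574.4 -171.4  179. ]
   201 167 [ 574.6 -172.2  169.4]
   201 166 [ 572.5 -174.   171. ]
   202 164 [ 574.9 -167.1  180.6]
   202 166 [ 574.1 -168.6  173.6]
   202 169 [ 573.9 -169.8  163.6]
   203 170 [ 574.8 -165.3  162.4]
   203 162 [ 573.6 -164.   187.2]
   203 153 [ 572.
[... 2781 characters left out ...]
38 [ 570.6 -173.9  153.1]
   253 231 [ 571.1 -170.3  172.2]
   253 229 [ 571.5 -167.5  175.8]
   253 243 [ 569.7 -179.8  142.9]
   254 242 [ 572.1 -179.2  145.2]
   254 227 [ 571.3 -179.3  194.3]
   254 220 [ 571.4 -177.1  214. ]
   254 223 [ 570.8 -180.6  208.3]
   254 244 [ 571.7 -181.4  140.9]
   254 240 [ 572.1 -178.7  151.3]
   254 231 [ 571.5 -179.1  181.3]
   255 228 [ 573.8 -178.3  189.7]
   255 223 [ 573.7 -177.3  204.5]
   255 236 [ 573.6 -181.4  167.1]
   255 229 [ 573.8 -178.5  186.7]
caddy rim 105 ((654.3162841796875, 206.30801391601562), (36.91325759887695, 94.57270050048828), 12.134567260742188) [[626.0, 249.0], [646.0, 156.0], [682.0, 164.0], [662.0, 256.0]] 71.79847788021821
```

```bash
cat >> h.py <<'E'
def rot(psi): return [np.pi/2-psi, np.pi/2, 0.0]
def Rw(rpy):
    from scipy.spatial.transform import Rotation as R
    return R.from_euler("xyz",rpy).as_matrix()
def wcloud(c,o):
    d=c["range_z"]; K=c["camera_matrix"]; h,w=d.shape
    v,u=np.mgrid[:h,:w]; a=(u-K[0,2])/K[0,0]; b=(v-K[1,2])/K[1,1]; th=np.hypot(a,b)
    s=np.tan(th)/np.maximum(th,1e-9)
    P=np.stack([a*s*d,b*s*d,d],-1); P[d<=0]=np.nan
    T=c["T_tool_cam"]; Q=P@T[:3,:3].T+T[:3,3]
    return Q@Rw(o["ee_rot"]).T+o["ee_pos"]
E
python3 - <<'E'
from h import *
psi=np.radians(-8.7)
manip.move_to([522,-95,240],rot(psi))
o=manip.get_obs(); c=camera("wrist"); print(o["ee_pos"],o["ee_rot"],o["force"],o["time"])
np.savez("wrist1.npz",ee_pos=o["ee_pos"],ee_rot=o["ee_rot"],**c)
cv2.imwrite("pics/wrist1.png",c["pixels"])
W=wcloud(c,o); np.save("w1.npy",W)
hsv=cv2.cvtColor(c["pixels"],cv2.COLOR_BGR2HSV)
f=np.isfinite(W[...,0])
m=f&(W[...,2]>140)&(W[...,2]<195)&(W[...,0]>445)&(W[...,0]<600)&(W[...,1]>-200)&(W[...,1]<-110)
vs,us=np.nonzero(m)
for u in np.unique(us)[::4]:
    k=us==u; print(u,vs[k].mean().round(1),k.sum(),W[m][k].mean(0).round(1),hsv[m][k].mean(0).round())
m=f&(W[...,2]>195)&(W[...,2]<222)&(W[...,0]>540)&(W[...,0]<620)&(hsv[...,0]>120)&(hsv[...,0]<150)&(hsv[...,1]>100)
P=W[m]; print("rib",len(P)); 
T=P[P[:,2]>213]
for Q in (P,T):
    r=cv2.minAreaRect(Q[:,:2].astype(np.float32)); print(len(Q),r,np.median(Q,0),Q.min(0),Q.max(0))
m=f&(W[...,2]>168)&(W[...,2]<180)&(W[...,0]>580)&(W[...,0]<640)&(W[...,1]>-220)&(W[...,1]<-100)&(hsv[...,1]>80)
P=W[m]; r=cv2.minAreaRect(P[:,:2].astype(np.float32)); print("post",len(P),r,cv2.boxPoints(r).round(1).tolist(),np.median(P,0))
E
```

```text
[522.00621681 -95.56508556 240.37418792] [2.07217399 1.56971686 0.34811478] [-1.33991663 -0.36331838 -0.4492018 ] 2.4
195 247.5 2 [ 460.1 -132.3  172.4] [ 11.  70. 148.]
199 247.0 5 [ 464.1 -132.2  172.6] [ 76.   5. 228.]
203 246.0 5 [ 467.8 -132.2  171.4] [ 81.   3. 230.]
207 245.0 5 [ 471.2 -133.   168.6] [ 84.   3. 231.]
211 244.0 5 [ 474.6 -133.6  166.3] [ 83.   4. 232.]
215 243.0 5 [ 478.3 -133.9  164.4] [ 78.   4. 231.]
219 243.0 5 [ 482.  -134.8  163.6] [ 78.   3. 230.]
223 243.0 5 [ 485.7 -135.6  163.2] [ 75.   3. 231.]
227 243.0 5 [ 489.5 -136.1  163.1] [ 73.   4. 233.]
231 243.5 4 [ 493.2 -137.4  162.8] [ 90.   3. 239.]
235 243.5 4 [ 497.  -138.   162.5] [ 74.   3. 243.]
239 243.5 4 [ 500.9 -138.4  162.9] [ 80.   3. 244.]
243 243.5 4 [ 504.6 -139.1  162.7] [ 88.   3. 245.]
247 243.5 4 [ 508.4 -139.7  162.6] [ 98.   2. 245.]
251 243.5 4 [ 512.2 -140.2  162.6] [ 88.   2. 247.]
255 243.5 4 [ 516.  -140.6  163. ] [ 82.   2. 244.]
259 244.0 5 [ 519.7 -142.2  162.1] [ 69.   3. 230.]
263 244.0 5 [ 523.5 -142.7  162.3] [ 48.   3. 231.]
267 244.0 5 [ 527.3 -143.3  162.2] [ 54.   2. 
[... 977 characters left out ...]
3516540527), 84.78871154785156) [ 572.57423785 -153.76712557  215.99856478] [ 567.93531084 -172.57829691  197.11613647] [ 580.45282362 -130.06969237  218.03573724]
373 ((575.0170288085938, -151.81942749023438), (41.66910934448242, 10.438385009765625), 84.78871154785156) [ 573.61426932 -155.5760794   216.55251486] [ 568.4193912  -172.57829691  213.13351839] [ 580.45282362 -130.7583597   218.03573724]
post 90 ((609.006591796875, -135.55209350585938), (7.789808750152588, 17.698246002197266), 37.48322677612305) [[600.5, -130.89999389648438], [611.2999877929688, -144.89999389648438], [617.5, -140.1999969482422], [606.7000122070312, -126.19999694824219]] [ 609.28161141 -134.81557284  173.74329056]
```

View pics/wrist1.png

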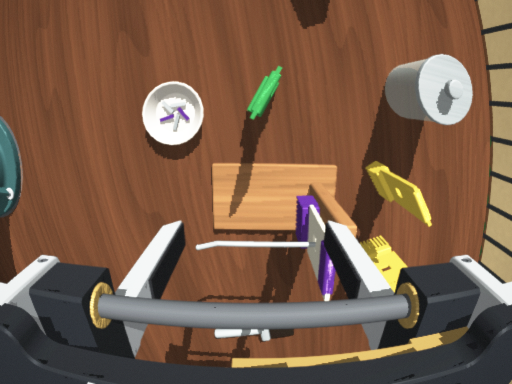

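The wrist view shows the peg from (195,247) at the tip to (312,244) at the card. It runs nearly level and turns up after about column 215. The purple rib runs from (300,200) to (328,295), and the depth is clean here. Next I'll grasp across the rib's thickness.

Run:
```python
from h import *
W=np.load("w1.npy"); c=dict(np.load("wrist1.npz")); hsv=cv2.cvtColor(c["pixels"],cv2.COLOR_BGR2HSV)
m=np.isfinite(W[...,0])&(W[...,2]>214)&(W[...,2]<220)&(W[...,0]>560)&(W[...,0]<590)&(hsv[...,0]>120)&(hsv[...,0]<150)&(hsv[...,1]>100)
P=W[m]; l=cv2.fitLine(P[:,:2].astype(np.float32),cv2.DIST_HUBER,0,.01,.01).ravel(); print(l, np.degrees(np.arctan2(-l[0],l[1])))
# board face
m=np.isfinite(W[...,0])&(W[...,2]>130)&(W[...,2]<190)&(W[...,0]>565)&(W[...,0]<585)&(W[...,1]<-120)&(W[...,1]>-185)&(abs(W[...,2]-161)>6)
P=W[m]; A=np.c_[P[:,1:],np.ones(len(P))]; k=np.linalg.lstsq(A,P[:,0],rcond=None)[0]; print(len(P),k,np.degrees(np.arctan(k[0])))
psi=np.radians(-6.0)
manip.command_gripper(40,25)
manip.move_to([575,-151.5,260],rot(psi))
manip.move_linear([575,-151.5,225],rate=100)
o=manip.get_obs(); c=camera("wrist"); print(o["ee_pos"],o["ee_rot"],o["force"],o["opening"],o["time"])
cv2.imwrite("pics/wrist2.png",c["pixels"])
cv2.imwrite("pics/side2.png",cv2.resize(camera("side")["pixels"][110:310,170:330],None,fx=3,fy=3))
```

```text
[ 2.4674670e-03  9.9999696e-01  5.7378259e+02 -1.5318056e+02] -0.14137559
537 [ 1.50886153e-01 -7.86186205e-03  5.97970326e+02] 8.580414715713694
[ 574.50015835 -150.85092869  224.87864488] [-1.93099588  1.57005546  2.67730406] [-0.9458083  -1.26548665 -0.22273457] 39.81836586694344 4.3167
```

View pics/wrist2.png

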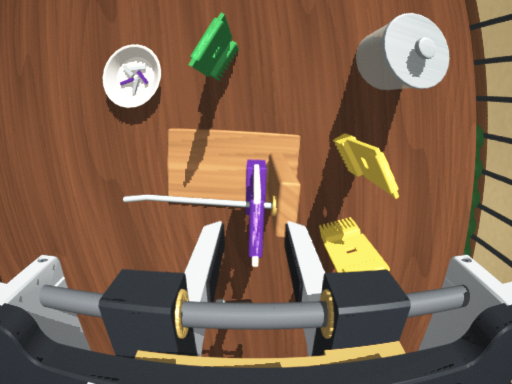

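View pics/side2.png

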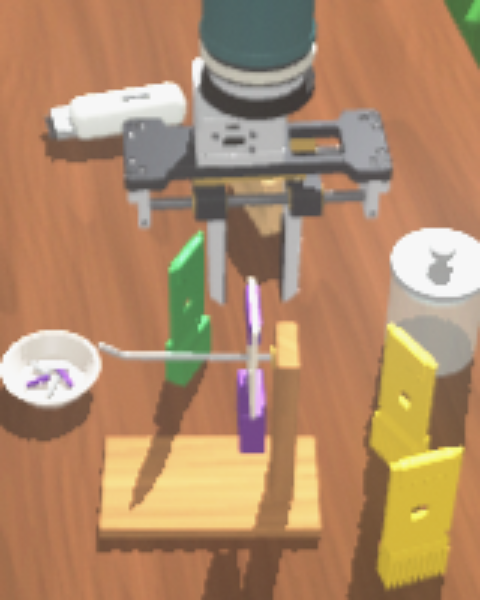

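The card (257,210) lies between the fingers' columns (205–305), and its board is at yaw −8.6°. I'll descend, grip and lift 4 mm to centre the peg in the slot.

Run:
```python
from h import *
psi=np.radians(-8.6)
p=np.array([575.3,-151.5,225.])
manip.move_linear(p,rot(psi),rate=60)
p[2]=188; manip.move_linear(p,rot(psi),rate=60)
print(manip.get_obs()["ee_pos"],manip.get_obs()["force"])
manip.command_gripper(18,25); manip.pause(.1); print(manip.get_obs()["force"])
manip.command_gripper(6,25); manip.pause(.2)
o=manip.get_obs(); print(o["opening"],o["force"],o["moment"],o["ee_pos"])
for dz in (1,2,3,4):
    manip.move_linear(p+[0,0,dz],rot(psi),rate=20); manip.pause(.1); o=manip.get_obs(); print(dz,o["force"].round(2),o["moment"].round(3),o["ee_pos"].round(1))
c=camera("wrist"); o=manip.get_obs(); np.savez("wrist3.npz",ee_pos=o["ee_pos"],ee_rot=o["ee_rot"],**c)
cv2.imwrite("pics/wrist3.png",c["pixels"][100:300,80:346].repeat(3,0).repeat(3,1))
c=camera("side"); cv2.imwrite("pics/side3.png",cv2.resize(c["pixels"][160:300,170:330],None,fx=4,fy=4)); np.savez("side3.npz",**c)
print(o["time"])
```

```text
[ 575.4240588  -151.5473965   188.19680957] [0.09827722 0.44906514 0.39300155]
[ 0.07989807 -0.04389858 -0.3984121 ]
9.605675755879597 [ 1.10541946 -0.8513029  -0.15759654] [-0.0101315   0.02732059  0.02589417] [ 575.27333796 -151.48585803  187.95102129]
1 [-0.54  0.54 -1.16] [-0.01  -0.008 -0.043] [ 575.3 -151.5  188.9]
2 [ 0.01  0.53 -1.21] [-0.032  0.056  0.038] [ 575.3 -151.5  190. ]
3 [ 0.15  0.32 -0.52] [0.002 0.019 0.018] [ 575.3 -151.5  191. ]
4 [-0.64  0.05 -1.55] [0.043 0.019 0.01 ] [ 575.3 -151.5  192. ]
8.0333
```

View pics/wrist3.png

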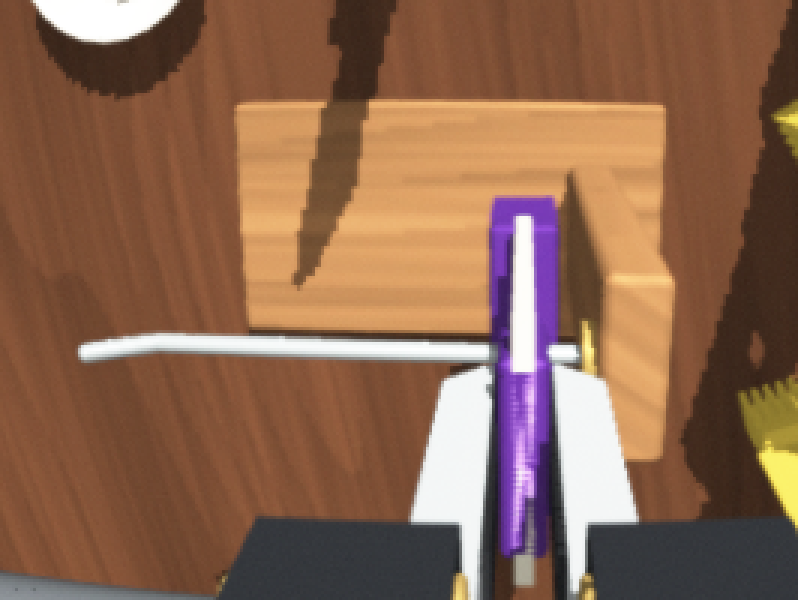

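View pics/side3.png

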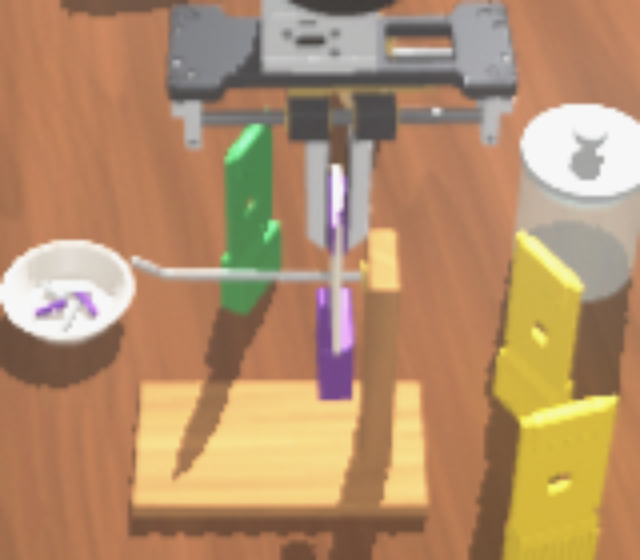

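The grip is good: opening 9.6 mm, card upright, peg through the slot. Now I'll slide it along the measured axis in small steps, reading the force at each one.

```bash
cat >> h.py <<'E'
def frc(n=5):
    F=[]
    for _ in range(n): F.append(manip.get_obs()["force"]); manip.pause(.02)
    return np.mean(F,0)
E
python3 - <<'E'
from h import *
psi=np.radians(-8.6)
W=np.load("w1.npy"); f=np.isfinite(W[...,0])
m=f&(W[...,2]>150)&(W[...,2]<175)&(W[...,0]>482)&(W[...,0]<566)&(W[...,1]>-160)&(W[...,1]<-125)
P=W[m]; ky=np.polyfit(P[:,0],P[:,1],1); kz=np.polyfit(P[:,0],P[:,2],1); print(ky,kz)
x0=575.3; z0=192.
def pt(x):
    z=z0+np.clip(kz[0]*(max(x,480)-x0),-12,22)
    if x<481: z+=0.60*(481-x)
    if x<461: z+=0.2*(461-x)
    return np.array([x,-151.5+ky[0]*(x-x0),z])
b=frc(8); print("base",b.round(2))
for x in list(np.arange(570,489,-8))+[485,481,477,473]:
    manip.move_linear(pt(x),rot(psi),rate=50); d=frc(4)-b
    print(x,pt(x).round(1)[1:],d.round(2))
    if np.linalg.norm(d)>2.2: 
        d=frc(8)-b; print("recheck",d)
        if np.linalg.norm(d)>1.8: break
o=manip.get_obs(); c=camera("side"); cv2.imwrite("pics/side4.png",cv2.resize(c["pixels"][160:300,170:330],None,fx=4,fy=4,interpolation=cv2.INTER_CUBIC))
np.savez("side4.npz",**c)
c=camera("wrist"); cv2.imwrite("pics/wrist4.png",c["pixels"][100:300,80:346].repeat(3,0).repeat(3,1)); np.savez("wrist4.npz",ee_pos=o["ee_pos"],ee_rot=o["ee_rot"],**c)
print(o["time"],o["ee_pos"])
E
```

```text
[ -0.17784804 -49.30264376] [-1.21847429e-02  1.68935529e+02]
base [-0.01  0.23 -0.56]
570 [-150.6  192.1] [ 0.55  0.16 -0.29]
562 [-149.1  192.2] [ 0.12 -0.06 -0.53]
554 [-147.7  192.3] [ 0.32 -0.02 -0.15]
546 [-146.3  192.4] [ 0.   -0.58 -0.16]
538 [-144.9  192.5] [ 0.15 -0.3  -0.16]
530 [-143.4  192.6] [-0.01 -0.56 -0.27]
522 [-142.   192.6] [ 0.26 -0.41 -0.17]
514 [-140.6  192.7] [ 0.31  0.22 -0.56]
506 [-139.2  192.8] [-0.37  0.12  0.01]
498 [-137.8  192.9] [-0.01 -0.12  0.34]
490 [-136.3  193. ] [-0.55  0.11 -0.44]
485 [-135.4  193.1] [ 0.17 -0.47 -0.29]
481 [-134.7  193.1] [ 0.01 -0.25  0.06]
477 [-134.   195.6] [ 0.13  0.09 -0.11]
473 [-133.3  198. ] [ 0.29 -0.26  0.09]
13.6417 [ 472.99804673 -133.34577177  198.12844803]
```

View pics/side4.png

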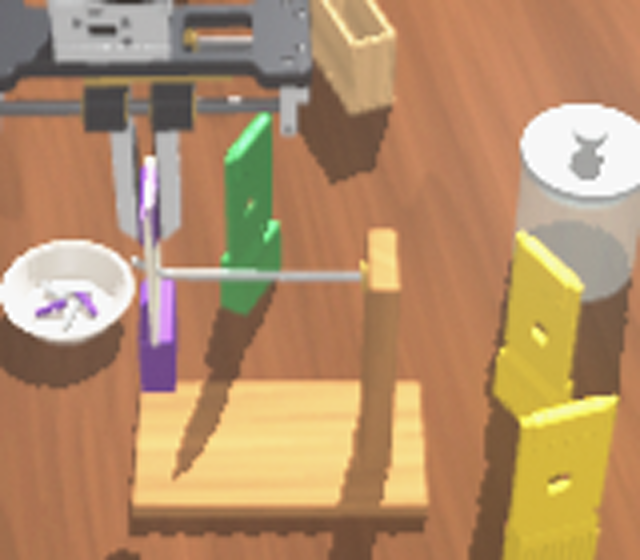

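View pics/wrist4.png

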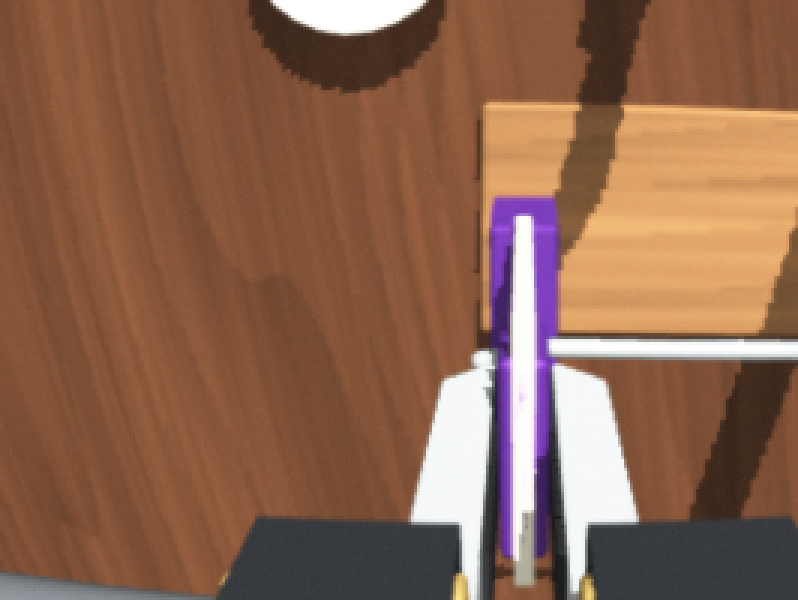

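There was no contact force along the way, and the tip still pokes out ahead of the board at side-crop (135,262). I'll carry on over the tip.

Run:
```python
from h import *
psi=np.radians(-8.6)
ky=-0.17785; p=np.array([473,-133.3,198.])
b=np.array([-.01,.23,-.56]); ok=True
for x,z in [(470,199.8),(467,201.6),(464,203.4),(461,205),(458,206),(454,207),(448,208)]:
    q=np.array([x,p[1]+ky*(x-473),z]); manip.move_linear(q,rot(psi),rate=40); d=frc(4)-b; print(x,q.round(1)[1:],d.round(2))
    if np.linalg.norm(d)>2: ok=False; break
if ok:
    manip.move_linear([430,-125.7,212],rot(psi),rate=60); manip.pause(.3)
    manip.move_linear([430,-125.7,300],rot(psi),rate=100); 
    print(manip.get_obs()["opening"],manip.get_obs()["time"],manip.get_obs()["force"])
c=camera("side"); cv2.imwrite("pics/side5.png",c["pixels"]); np.savez("side5.npz",**c)
c=camera("scene"); cv2.imwrite("pics/scene5.png",c["pixels"]); np.savez("scene5.npz",**c)
```

```text
470 [-132.8  199.8] [ 0.11 -0.31 -0.27]
467 [-132.2  201.6] [-0.11 -0.01 -0.56]
464 [-131.7  203.4] [ 0.4  -0.52 -0.17]
461 [-131.2  205. ] [-0.03 -0.12 -0.28]
458 [-130.6  206. ] [ 0.09 -0.04  0.13]
454 [-129.9  207. ] [-0.02 -0.53  0.29]
448 [-128.9  208. ] [ 0.18 -0.32 -0.4 ]
10.075807790333771 17.8167 [-0.51945841 -0.56937852 -1.48504764]
```

View pics/side5.png

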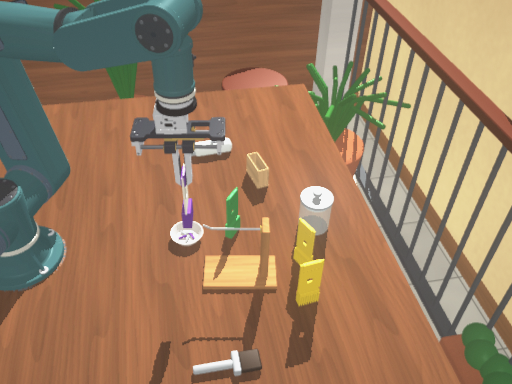

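The card is off the peg and upright, at side (186,205). Next is the caddy: I'll look at it from close by with the wrist camera.

Run:
```python
from h import *
psi=np.radians(12.4)
manip.move_linear([500,-40,310],rot(np.radians(-2)),rate=180)
manip.move_linear([668,112,310],rot(psi),rate=220)
manip.move_linear([668,112,240],rot(psi),rate=120); manip.pause(.2)
o=manip.get_obs(); c=camera("wrist"); print(o["ee_pos"],o["force"],o["opening"],o["time"])
np.savez("wrist6.npz",ee_pos=o["ee_pos"],ee_rot=o["ee_rot"],**c); cv2.imwrite("pics/wrist6.png",c["pixels"])
W=wcloud(c,o); f=np.isfinite(W[...,0])
m=f&(W[...,2]>61)&(W[...,2]<71)&(W[...,0]>610)&(W[...,0]<720)&(W[...,1]>140)&(W[...,1]<280)
P=W[m]; r=cv2.minAreaRect(P[:,:2].astype(np.float32)); print("rim",len(P),r,cv2.boxPoints(r).round(1).tolist(),np.median(P[:,2]))
mm=np.zeros(m.shape,np.uint8); mm[m]=255; cv2.imwrite("pics/rim6.png",mm)
m=f&(W[...,2]<30)&(W[...,2]>1)&(W[...,0]>640)&(W[...,0]<680)&(W[...,1]>175)&(W[...,1]<245)
print("floor",m.sum(),np.percentile(W[m][:,2],[10,50,90]))
for n in ("scene","side"):
    c=camera(n); np.savez(f"{n}6.npz",**c); W=cloud(c)
    m=np.isfinite(W[...,0])&(W[...,2]>61)&(W[...,2]<71)&(W[...,0]>610)&(W[...,0]<720)&(W[...,1]>140)&(W[...,1]<280)
    P=W[m]; r=cv2.minAreaRect(P[:,:2].astype(np.float32)); print(n,len(P),r)
```

```text
[668.49017774 112.00484713 241.53915681] [-0.75570928  0.02073462 -0.98694022] 9.56249836168589 20.8
rim 800 ((655.9242553710938, 207.78123474121094), (35.465885162353516, 89.55656433105469), 12.354096412658691) [[629.0, 247.6999969482422], [648.2000122070312, 160.1999969482422], [682.7999877929688, 167.8000030517578], [663.7000122070312, 255.3000030517578]] 65.99777442637692
floor 998 [4.15414071 5.41803234 6.97305204]
scene 249 ((656.1350708007812, 210.455810546875), (39.62931442260742, 89.5763168334961), 12.080389976501465)
side 129 ((654.17333984375, 207.27682495117188), (37.855918884277344, 91.9714584350586), 12.673030853271484)
```

View pics/wrist6.png

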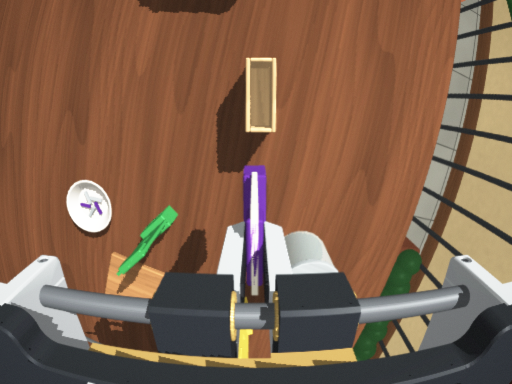

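View pics/rim6.png

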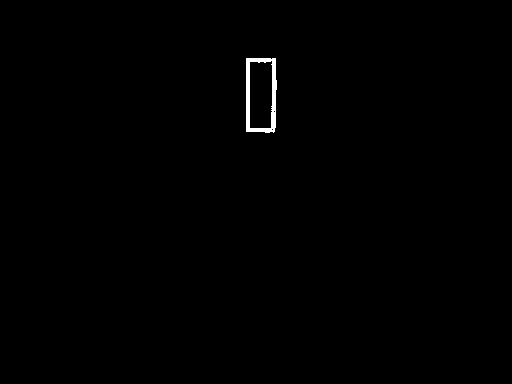

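The rim is clean: caddy at (261,95) px, centre (655.9, 207.8), yaw 12.35°. I'll check the comb's offset relative to the tool in the same picture, then move over the caddy.

Run:
```python
from h import *
c=dict(np.load("wrist6.npz")); W=wcloud(c,c); hsv=cv2.cvtColor(c["pixels"],cv2.COLOR_BGR2HSV)
m=np.isfinite(W[...,0])&(hsv[...,0]>120)&(hsv[...,0]<150)&(hsv[...,1]>100)&(abs(W[...,1]-112)<60)&(abs(W[...,0]-668)<50)
T=(W-c["ee_pos"])@Rw(c["ee_rot"])   # tool coords
P=T[m]; 
for lo,hi in((-5,30),(55,75),(75,115)):
    Q=P[(P[:,0]>lo)&(P[:,0]<hi)]
    if len(Q): print(lo,len(Q),Q.min(0).round(1),Q.max(0).round(1))
Q=P[P[:,0]>55]; print(np.percentile(Q,[1,99],axis=0).round(1))
mm=np.isfinite(W[...,0])&(hsv[...,1]<60)&(hsv[...,2]>120)&(T[...,0]>-40)&(T[...,0]<70)&(abs(T[...,1])<6)&(abs(T[...,2])<40)
B=T[mm]; print("board",len(B),np.percentile(B,[1,99],axis=0).round(1))
psi=np.radians(12.35)
manip.move_linear([668,112,255],rot(psi),rate=120)
manip.move_linear([655.9,207.8,255],rot(psi),rate=120)
manip.move_linear([655.9,207.8,188],rot(psi),rate=80); manip.pause(.3)   # foot ~ 76
o=manip.get_obs(); print(o["ee_pos"],o["time"],o["force"])
c=camera("wrist"); np.savez("wrist7.npz",ee_pos=o["ee_pos"],ee_rot=o["ee_rot"],**c); cv2.imwrite("pics/wrist7.png",c["pixels"][60:300,130:396].repeat(2,0).repeat(2,1))
c=camera("side"); cv2.imwrite("pics/side7.png",cv2.resize(c["pixels"][90:220,190:330],None,fx=4,fy=4,interpolation=cv2.INTER_CUBIC))
c=camera("scene"); cv2.imwrite("pics/scene7.png",cv2.resize(c["pixels"][170:320,240:380],None,fx=4,fy=4,interpolation=cv2.INTER_CUBIC))
```

```text
-5 2 [-4.1 -6.  -8.2] [-3.  -6.  -7.2]
55 569 [ 64.3  -9.8 -24.5] [74.6  9.6 19.5]
75 149 [ 75.2  -9.8 -24.6] [111.5   9.8 -23.8]
[[ 64.9  -9.7 -24.5]
 [106.7   9.5  16.4]]
board 778 [[-30.1  -3.7 -27.6]
 [ 66.7   2.   27.8]]
[656.09060862 207.87876161 188.53805542] 23.4667 [ 0.22142172 -1.11058725 -0.56996445]
```

View pics/wrist7.png

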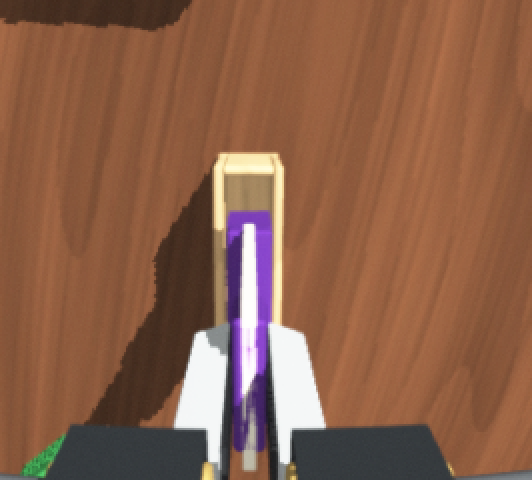

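View pics/side7.png

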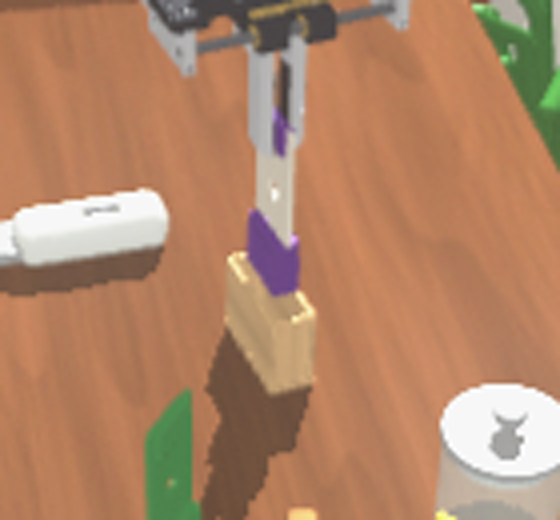

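View pics/scene7.png

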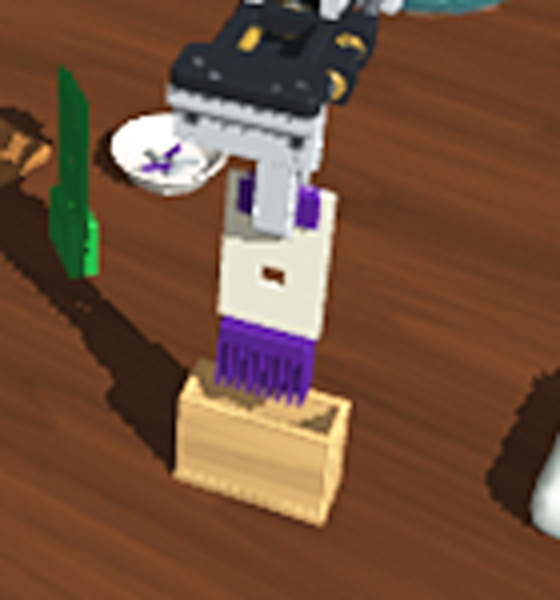

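The comb is centred on the tool to about 0.1 mm and sits over the caddy opening. I'll recheck the rim in this closer view, then lower while feeling for contact.

Run:
```python
from h import *
c=dict(np.load("wrist7.npz")); W=wcloud(c,c); f=np.isfinite(W[...,0])
T=(W-c["ee_pos"])@Rw(c["ee_rot"])
m=f&(W[...,2]>62)&(W[...,2]<70)&(abs(T[...,1])<25)&(abs(T[...,2])<60)
hsv=cv2.cvtColor(c["pixels"],cv2.COLOR_BGR2HSV); m&=(hsv[...,0]<30)
P=T[m]; print(len(P),np.percentile(P,[2,98],axis=0).round(1))
off=0
L=P[(P[:,1]<0)&(abs(P[:,2])<30)][:,1]; R=P[(P[:,1]>0)&(abs(P[:,2])<30)][:,1]
print(np.percentile(L,[3,50,97]).round(1),np.percentile(R,[3,50,97]).round(1))
```

```text
850 [[120.9 -18.2 -44.7]
 [124.2  17.3  39.3]]
[-18.4 -16.  -13.8] [12.6 15.1 17.4]
```

Run:
```python
from h import *
psi=np.radians(12.35)
xy=np.array([655.9,207.8])-0.4*np.array([np.cos(psi),np.sin(psi)])
P=lambda z:[xy[0],xy[1],z]
manip.move_linear(P(188),rot(psi),rate=40); b=frc(8); print(b)
for z in [178,170,160,150,140,132,126,122]+list(np.arange(120,112,-1.)):
    manip.move_linear(P(z),rot(psi),rate=60 if z>121 else 15); d=frc(4)-b; print(z,d.round(2))
    if d[2]>2 or np.linalg.norm(d)>3: break
manip.pause(.3); o=manip.get_obs(); print(o["ee_pos"],o["ee_rot"],o["force"],o["opening"],o["time"])
c=camera("side"); cv2.imwrite("pics/side8.png",cv2.resize(c["pixels"][90:220,190:330],None,fx=4,fy=4,interpolation=cv2.INTER_CUBIC))
c=camera("scene"); cv2.imwrite("pics/scene8.png",cv2.resize(c["pixels"][170:320,240:380],None,fx=4,fy=4,interpolation=cv2.INTER_CUBIC))
```

```text
[ 0.30562306  0.1029602  -0.67641328]
178 [-0.32 -0.06 -0.08]
170 [-0.09 -0.05 -0.18]
160 [-0.11  0.09 -0.2 ]
150 [-0.08 -0.04 -0.03]
140 [ 0.17 -0.63 -0.11]
132 [-0.43  0.14  0.  ]
126 [ 0.05 -0.41 -0.51]
122 [-0.16 -0.21  0.12]
120.0 [-0.43 -0.51  0.09]
119.0 [-0.16 -0.11 -0.06]
118.0 [-0.03 -0.11 -0.23]
117.0 [-0.33  0.01  0.14]
116.0 [-0.23  0.22  1.71]
115.0 [-0.96 -0.21  5.91]
[655.99077496 207.81051455 116.64946855] [1.55676444 1.56864733 0.20152874] [-0.59531998  0.37313417  5.78176878] 9.734370826702772 29.1
```

View pics/side8.png

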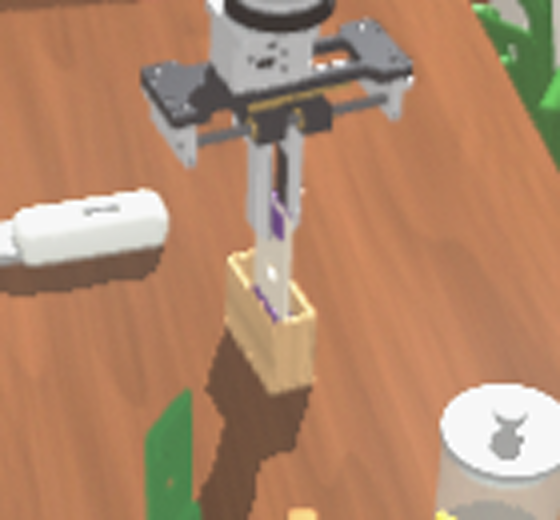

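View pics/scene8.png

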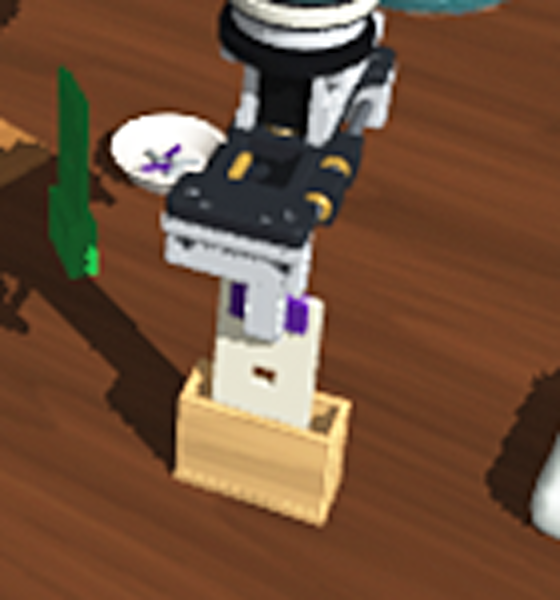

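The comb stands on the floor: contact came at the expected height and held about 6 N. I'll relax the push, then release gently and retreat.

Run:
```python
from h import *
psi=np.radians(12.35)
xy=np.array([655.9,207.8])-0.4*np.array([np.cos(psi),np.sin(psi)])
manip.move_linear([xy[0],xy[1],116.2],rot(psi),rate=15); manip.pause(.2); print(manip.get_obs()["force"])
manip.command_gripper(14,10); manip.pause(.2)
manip.command_gripper(40); manip.pause(.2)
manip.move_linear([xy[0],xy[1],190],rot(psi),rate=60)
manip.move_linear([xy[0]-60,xy[1]-10,290],rot(psi),rate=150); manip.pause(.3)
o=manip.get_obs(); print(o["opening"],o["force"],o["time"])
ref=dict(scene=np.load("scene0.npz")["pixels"],side=np.load("side0.npz")["pixels"])
for n in ("side","scene"):
    c=camera(n); cv2.imwrite(f"pics/{n}9.png",c["pixels"])
    for q in ("canister","clipper","dish","brush"): 
        r=find_in(q,n); print(n,q,[(np.round(d["location"]),round(d["confidence"],2)) for d in r[:1]])
    W=cloud(c); hsv=cv2.cvtColor(c["pixels"],cv2.COLOR_BGR2HSV)
    m=np.isfinite(W[...,0])&(hsv[...,0]>120)&(hsv[...,0]<150)&(hsv[...,1]>100)&(abs(W[...,1]-208)<50)&(abs(W[...,0]-656)<40)
    P=W[m]; print(len(P),np.percentile(P,[2,50,98],axis=0).round(1).tolist())
```

```text
[-0.42625678 -0.73949207  5.10511446]
40.07139071257626 [-0.14561846 -0.22885318  0.21130909] 33.575
side canister [(array([768., -38., 102.]), 0.91)]
side clipper []
side dish [(array([422.,   8.,  10.]), 0.9)]
side brush [(array([ 497., -393.,   18.]), 0.66)]
20 [[648.8, 185.2, 131.4], [652.5, 200.8, 138.8], [656.2, 215.0, 145.0]]
scene canister [(array([789.,   3.,  88.]), 0.91)]
scene clipper [(array([554., 369.,  36.]), 0.92)]
scene dish [(array([414.,  -6.,  13.]), 0.67)]
scene brush [(array([ 506., -380.,   14.]), 0.48)]
167 [[647.8, 190.8, 126.3], [658.6, 210.8, 137.8], [664.7, 230.1, 146.7]]
```

View pics/side9.png

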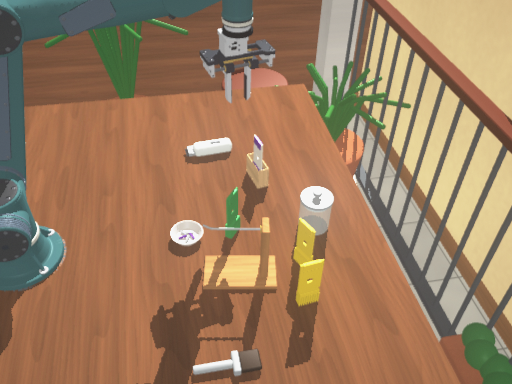

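View pics/scene9.png

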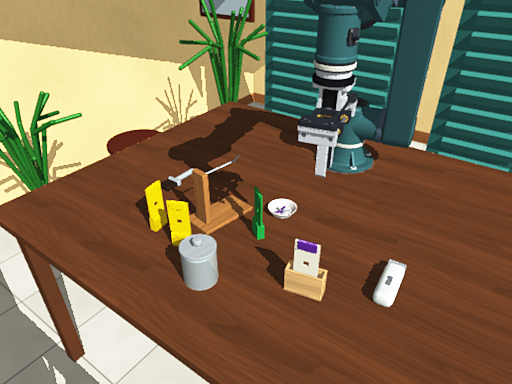

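The card stands upright in the caddy, at side (259,155) and scene (307,262). Its top is at about 146 mm (140 mm card plus a floor at about 5.5 mm), and the gripper is clear. I'm handing in.

```bash
python3 -c "
from station import manip
manip.job_done(); print(manip.get_obs()['time'])"
```

```text
the job is handed in; nothing more can be done
the job is handed in; nothing more can be done
```

The purple-comb card is off the peg and standing comb down in the wooden caddy. I handed the job in with the clock at about 34 s of the 64 s allowed; the hand-in reports no verdict.

- **Peg:** I gripped the purple rib, raised the card 4 mm to centre the peg in the slot, and slid it along the peg's measured line and over the tip. The force stayed within about 0.7 N of the resting value, so I saw no sign of contact with the peg.
- **Caddy:** I lowered the card until the floor pushed back with about 6 N, then eased off slightly, let go and backed away.
- **Last checks:** The card looks upright with its top at about 146 mm, which matches a 140 mm card on a floor about 5.5 mm up. The gripper is open and clear of it. The canister, dish and brush were found within about 3 mm of where they started.
- **Weaker check:** The clipper was missed in the last side picture and had no reliable starting position in the scene camera. It looks unmoved in both views.

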